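# Put the pool-table brush away in its chest

### The job

Put the pool-table brush into the long empty slot of the open wooden chest, bristles down. Then swing the deep lid down gently until it is fully shut, and only then turn the brass catch clockwise so that its tongue lies over the lid. Do not drop the brush, slam the lid or disturb the trophy, mug and can.

Things in the scene. Friction and masses are not known exactly. Their poses are not given: they have to be found in the camera images.
- brush: Loose pool-table brush, 0.25 kg, standing on its bristles. Black bristles and wooden back: 170 mm long (its x), 48 mm wide (y), 42 mm high. On top a wooden grip ridge 110 mm long (x), 18 mm wide (y), from 42 to 68 mm above the underside; hold it there. Origin: centre of the underside, z up.
- chest: Dark wooden chest, fixed. Tray 196 mm (its x) by 160 mm (y), walls 5 mm thick, 46 mm high. Origin: centre of its underside. Lid hinged on the +x wall; catch post (42 x 46 mm, 86 mm high) outside the middle of the -x wall. A divider along x parts the brush slot (side -y) from a compartment with four fixed 22 mm chalk cubes (side +y).
- slot (a point): Centre of the floor of the brush slot, 5 mm above the bar top; axes as the chest's. The slot is 186 mm long (x) by 62 mm wide (y) and 41 mm deep; the brush lies along x, either way round.
- lid_hinge (a point): Point on the hinge line, middle of the chest's +x wall, 46.5 mm above the bar top; the hinge runs along the chest's y. This frame turns with the lid: with the lid shut its axes are the chest's.
- lid_edge (a point): Middle of the lid's free edge, on its outer (top) face; z is that face's outward normal. Box lid, no handle: 196 mm from hinge to free edge, 160 mm wide, 40 mm high (top panel 6 mm, skirt walls 5 mm). In the lid_hinge frame this point is (-196, 0, 40) mm. Shut, the outer face is level, 86.5 mm above the bar top.
- lid (a joint): Lid angle in rad: 0 shut, 1.57 upright, 2.0 leaning fully back. It starts upright or leaning back, has a stiff hinge (about 0.5 N m) and stays where it is left. It can be pushed from behind, then pressed down on its outer face.
- catch_grip (a point): Grip point of the brass catch, on its upright turning axis, 120.5 mm above the bar top, 24 mm outside the tray's -x wall. The catch is an upright fin 74 mm long, 14 mm thick, 96.5 to 132.5 mm above the bar top. Fin and tongue lie along this point's y axis, tongue (red mark) towards +y, 50 mm from the axis. Turns with the catch.
- catch (a joint): Catch angle in rad, growing clockwise seen from above: 0 open (fin parallel to the chest's y), 1.571 (its stop) locked (fin square to the lid's edge, tongue over the lid). Starts at 0 to 0.25. Turns with about 0.06 N m.
- trophy: Bystander: small brass cup on a 70 mm square marble foot, 125 mm high. Origin: centre of the underside.
- mug: Bystander: blue mug, 80 mm across, 95 mm high. Origin: centre of the underside.
- soda_can: Bystander: red can, 66 mm across, 115 mm high. Origin: centre of the underside.

How it is judged:
On the way, in this order (a step that is already met when the one before it is completed fails the run):
1. The brush lies flat on the floor of its slot and is let go, with the lid still open (above 1 rad) (x of brush in the frame of slot between -0.011 and 0.011 m and y of brush in the frame of slot between -0.011 and 0.011 m and z of brush in the frame of slot between -0.004 and 0.006 m and angle between brush's own z axis and vertical below 0.1 rad and contact force between the fingers and brush below 0.1 N and value of joint lid above 1 rad), for 0.2 s.
2. The lid is fully shut (below 0.03 rad, 6 mm at its free edge), with the catch still open (below 0.5 rad) (value of joint lid below 0.03 rad and value of joint catch below 0.5 rad), for 0.2 s.
3. The catch is turned at least 1.4 rad, tongue over the shut lid (value of joint lid below 0.03 rad and value of joint catch above 1.4 rad), for 0.2 s.
At the end, for the whole second after the job is handed in: The brush lies flat in its slot (centre within 11 mm of the slot's centre in length and width, underside within 6 mm of the slot floor, tilt under 0.1 rad), the lid is fully shut (below 0.03 rad, about 6 mm at the free edge), the catch is turned to 1.4 rad or more, and the robot touches nothing (all of step 3 and x of brush in the frame of slot between -0.011 and 0.011 m and y of brush in the frame of slot between -0.011 and 0.011 m and z of brush in the frame of slot between -0.004 and 0.006 m and angle between brush's own z axis and vertical below 0.1 rad and linear speed of brush below 0.03 m/s and contact force between the fingers and anything else below 0.1 N).
It fails at once if The brush is dropped: falls free faster than 0.65 m/s (about 2 cm of fall) (contact force between the fingers and brush below 0.1 N and linear speed of brush above 0.65 m/s).
It fails at once if The lid is slammed: it closes faster than 2.5 rad/s (velocity of joint lid below -2.5 rad/s).
It fails at once if The catch is turned past 0.7 rad while the lid is not shut (above 0.06 rad) (value of joint catch above 0.7 rad and value of joint lid above 0.06 rad).
It fails at once if The trophy, mug or can is moved more than 30 mm or tipped more than 0.3 rad (distance of any of trophy, mug, soda_can from where it was at the start of the episode above 0.03 m or angle between any of trophy, mug, soda_can's own z axis and vertical above 0.3 rad).
It also fails if it takes over 72 s, if anything falls off the work surface, if the arm or the gripper's body presses on something with over 40 N, if the wrist force passes 120 N, or if a joint passes its speed limit or range.

### The arm

A 6-joint arm with a two-finger parallel gripper is mounted at the origin on the work surface. World frame = base frame: x ahead of the robot, y to its left, z up, the work surface at z = 0. Lengths are in m, angles in rad, forces in N, time in s.
With the tool pointing down it reaches from about 0.275 to 0.825 m from the base axis. Payload 4.9 kg.
Tool frame: the origin (TCP) lies midway between the tips of the shut fingers; the grasp point (between the pads) lies bot.pinch_z behind it (bot.pinch_z is the distance from the TCP to the grasp point, in m); z points along the fingers, y is the line along which they close (so a half turn about z gives the same grasp; the last joint's range is limited). The gripper opens to 85 mm and grips with 20 to 120 N. Pads are 22 mm wide; open, the fingers measure 114 mm over their backs; the gripper's body (76 mm by 85 mm) begins 54 mm behind the grasp point. The pads swing forward as they close: fully open they stand 13 mm farther back than shut.
Start: joints at [-1.349, 0.326, -0.193, 1.052, 0, 1.437], TCP at [0.192, -0.516, 0.231] pointing down, gripper open.
Joint ranges: [-2.65, 2.65], [-0.97, 1.79], [-1.3, 1.35], [-1.93, 2.1], [-1.47, 1.37], [-3.14, 3.14]. Speed limits (rad/s): [2.57, 2.57, 3.14, 3.14, 3.14, 3.14].

### API

Orientations are given as a rotation vector (axis times angle).
In Python, from cell import bot gives the robot as it stands.
- The arm moves only by the tool send_rows, never from a script. Its argument "commands" is a list of rows, each a list of 7 numbers: the shift along the tool's x, y, z in units of 4 cm (1.0 is 4 cm), then the turn, a rotation vector about the tool's x, y, z in units of 8 degrees (1.0 is 8 degrees), then the closure, from -1 (fully open) to 1 (shut). In form: [[x, y, z, rx, ry, rz, hand], ...]. A call has 1 to 10 rows; each row shifts and turns the commanded pose from where the row before left it, along the tool's axes as they then stand; what a row does not reach is not made up. A row lasts 1/10 s, in which the tool goes at most 50 mm and 8.59 degrees, less where a joint would pass 70% of its speed; a pose out of reach is approached as far as the arm can. A call with a number of a shift or a turn outside -1 to 1 is refused whole. A call with a gripper value outside its range is refused whole. The fingers move at their own pace and stop on an object; "grip_force" is the grip in N (left out, the last holds). Time passes only in rows, so rows that do not move let the fingers close. It gives the time, the measured TCP pose, the force, the opening and the grip force at its end, in the units of the state.
- bot.observe(): the state, without advancing time (a new reading comes with each control period).
- bot.grab_frame(name): name is "side" or "top" or "wrist"; returns a dict with "pixels" (400x640x3 uint8, red, green, blue), "z_map" (400x640 float32, m along the optical axis (not along the pixel's ray), 0 where there is no reading), "mtx" (3x3 intrinsics, pixels), "world_from_camera" (4x4, takes a point from camera to world coordinates); the wrist camera has in their place "mount" (4x4, takes a point from camera to tool coordinates, whose origin is the TCP and whose axes are the flange's). Camera axes: x right, y down, z forward; pixel columns grow to the right and rows downward; lengths in m; the calibration is good to about 2 mm. A picture is of the moment at which its call begins: read the wrist's pose just before it.
- bot.finish_job(): hands the job in; it is judged then, once.
The state is a dict: "time_s": time; "joints": joint angles; "qd": joint speeds; "joint_torque": joint torques, N m; "ee_pos": TCP position; "ee_rot": TCP orientation; "wrist_force": force on the tool from outside, world axes, zero at the start; "ft_torque": the same for the moment, N m; "opening": finger opening in m; "gripper_force": force on a finger pad.
Only numpy, scipy, OpenCV 4.12 (cv2) and the standard library are available. Lean on these libraries where they do the work, as an engineer would, in place of code of your own. Each camera call takes 0.05 s, during which the arm holds its last target. There are 200 camera calls.

## Working session

There is one attempt and no reset: what is moved stays moved. The work goes in short steps, Python scripts to look and compute and a tool call to move; the robot and the scene stay as the last step left them, time stands still between calls to the robot, and variables do not carry over. Pictures are saved under pics/ and viewed, at most 10 in all, crops included, and the job is handed in when it is done.

Besides the shell and the picture viewer there is one more tool, called after "Request:" by a JSON object that holds its "method" and its "body", one argument or row to a line. send_rows: Moves the arm, as the interface text tells. Its arguments: {"type":"object","properties":{"commands":{"type":"array","items":{"type":"array","items":{"type":"number","minimum":-1,"maximum":1}}},"grip_force":{"type":"number"}},"required":["commands"]}

```bash
mkdir -p pics; ls
python3 - <<'E'
from cell import bot
import cv2,numpy as np
print(bot.observe(),bot.pinch_z)
for n in("top","side"):
    f=bot.grab_frame(n); cv2.imwrite(f"pics/{n}0.png",f["pixels"][:,:,::-1]); np.savez(f"{n}0.npz",**f)
    print(n,f["mtx"],f["world_from_camera"].round(3))
f=bot.grab_frame("wrist");print(f["mount"].round(4))
E
```

```text
pics
{'time_s': 0.0, 'joints': array([-1.34919345e+00,  3.26927652e-01, -1.93558290e-01,  1.05195986e+00,
       -2.25512770e-06,  1.43658097e+00]), 'qd': array([ 0.00084494, -0.00070545,  0.00115887,  0.00101792,  0.00177779,
       -0.00066332]), 'joint_torque': array([ 2.79832195e-03, -4.43396151e+01,  2.62440294e+01,  1.53807085e-02,
        1.52414691e-04,  1.15679157e-06]), 'ee_pos': array([ 0.19147689, -0.51500717,  0.23052036]), 'ee_rot': array([-3.09038355e+00, -5.55682576e-01,  1.16651989e-04]), 'wrist_force': array([-0.01817065,  0.1657417 ,  0.23090307]), 'ft_torque': array([-0.00048245,  0.01431606,  0.01228609]), 'gripper_force': 0.0, 'opening': 0.08543076473174169} 0.0187
top [[469.39620627   0.         318.30464542]
 [  0.         469.39620627 192.77102801]
 [  0.           0.           1.        ]] [[ 0.003 -0.981  0.196  0.397]
 [-1.    -0.004 -0.008  0.086]
 [ 0.008 -0.196 -0.981  1.15 ]
 [ 0.     0.     0.     1.   ]]
side [[410.50386625   0.         320.63055855]
 [  0.         410.50386625 205.08126512]
 [  0.           0.           1.        ]] [[-0.843 -0.37   0.39   0.299]
 [-0.537  0.555 -0.635  0.563]
 [ 0.018 -0.745 -0.666  0.631]
 [ 0.     0.     0.     1.   ]]
[[ 1.000e-04 -9.618e-01 -2.739e-01  6.840e-02]
 [ 1.000e+00  3.000e-04 -8.000e-04  7.000e-04]
 [ 9.000e-04 -2.739e-01  9.618e-01 -1.435e-01]
 [ 0.000e+00  0.000e+00  0.000e+00  1.000e+00]]
```

View pics/top0.png

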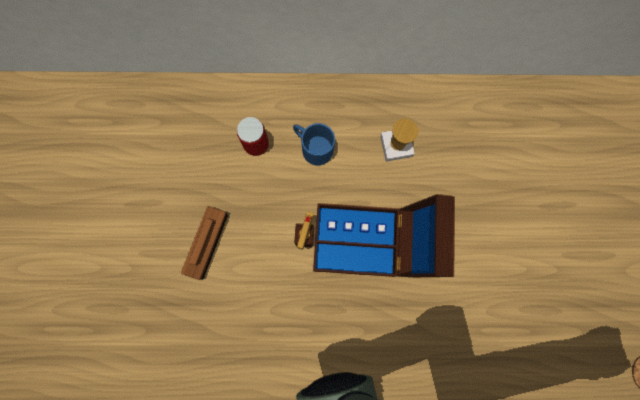

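View pics/side0.png

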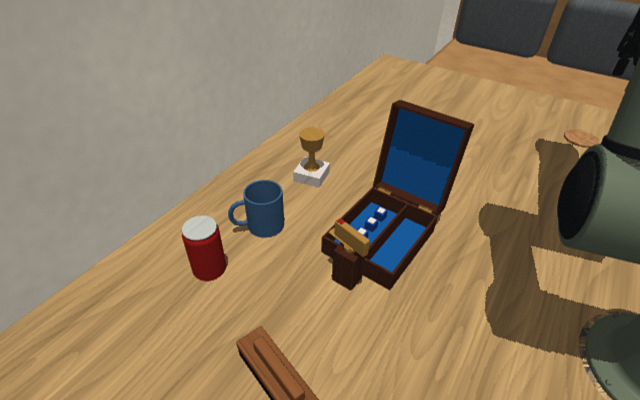

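The top view shows the brush at about (206,243), the tray at (357,240) with its slot on the near side, the catch at (304,232) with its red tongue mark up, and the lid upright on the right. The can is at (252,137), the mug at (318,145) and the trophy at (400,140). The side view agrees: the lid is open and roughly upright.

```bash
cat > h.py <<'E'
import numpy as np,cv2
from scipy.spatial.transform import Rotation as R
def cloud(f):
    K=f["mtx"];T=f["world_from_camera"];v,u=np.mgrid[:400,:640];z=f["z_map"].astype(float)
    c=np.stack([(u-K[0,2])/K[0,0]*z,(v-K[1,2])/K[1,1]*z,z],-1)
    P=c@T[:3,:3].T+T[:3,3];P[z==0]=np.nan;return P
def rect(Q):
    r=cv2.minAreaRect((Q[:,:2]*1000).astype(np.float32));b=cv2.boxPoints(r)
    e=[b[1]-b[0],b[2]-b[1]];l=max(e,key=np.linalg.norm)
    return dict(c=np.round(r[0],1),size=np.round(r[1],1),longdir=round(float(np.degrees(np.arctan2(l[1],l[0]))%180),2))
E
python3 - <<'E'
from h import *
f=dict(np.load("top0.npz"));P=cloud(f);X,Y,Z=P[...,0],P[...,1],P[...,2]
hsv=cv2.cvtColor(f["pixels"],cv2.COLOR_RGB2HSV);v,u=np.mgrid[:400,:640]
def box(a,b,c,d):return (u>=a)&(u<b)&(v>=c)&(v<d)
def show(n,m):
    Q=P[m];print(n,m.sum(),np.median(Q[:,2]).round(4),rect(Q))
B=box(170,240,195,290)
print("table",np.median(Z[box(60,150,200,300)]))
show("ridge",B&(Z>.058)&(Z<.08)); show("back",B&(Z>.03)&(Z<.058)); show("brush all",B&(Z>.02))
C=box(290,330,205,255)
show("fin",C&(Z>.115)); show("post",C&(Z>.07)&(Z<.11))
red=C&(hsv[...,1]>150)&((hsv[...,0]<6)|(hsv[...,0]>174))&(hsv[...,2]>120);print("red",red.sum(),P[red].mean(0) if red.any() else 0)
D=box(310,412,198,282)
show("rim",D&(Z>.040)&(Z<.052));
blue=(hsv[...,0]>95)&(hsv[...,0]<125)&(hsv[...,1]>120)
show("slotfloor",D&blue&(Z<.015)&(v>243)); show("comp",D&blue&(Z<.015)&(v<243))
L=box(385,470,190,285)&(Z>.06);show("lid",L)
Q=P[L];
for h in np.arange(.06,.27,.02):
    q=Q[(Q[:,2]>h)&(Q[:,2]<h+.02)]
    if len(q):print(h.round(2),len(q),"y",q[:,1].min().round(4),q[:,1].max().round(4),"x",q[:,0].min().round(4),q[:,0].max().round(4))
for n,b in(("can",box(232,275,110,160)),("mug",box(290,340,118,170)),("troph",box(378,425,112,165))):
    show(n,b&(Z>.01)); print(P[b&(Z>.01)].max(0))
E
```

```text
table nan
ridge 412 0.0682 {'c': array([500.3, 347.6]), 'size': array([ 19.2, 108.9]), 'longdir': 161.41}
back 1123 0.0425 {'c': array([500.5, 347.9]), 'size': array([ 49.6, 170. ]), 'longdir': 161.22}
brush all 1576 0.0436 {'c': array([500.5, 347.9]), 'size': array([ 49.6, 170. ]), 'longdir': 161.22}
fin 229 0.1329 {'c': array([516. , 108.7]), 'size': array([14.1, 73.9]), 'longdir': 164.72}
post 268 0.0869 {'c': array([523.3, 109.6]), 'size': array([41.9, 85.9]), 'longdir': 175.89}
red 15 [0.54206681 0.10146775 0.13449807]
rim 1630 0.0472 {'c': array([507.9, -24.4]), 'size': array([238.8, 160.6]), 'longdir': 86.39}
slotfloor 1953 0.0064 {'c': array([465.4, -11.5]), 'size': array([187.2,  69.7]), 'longdir': 89.56}
comp 2066 0.0065 {'c': array([544.2, -15.8]), 'size': array([186.4,  79.6]), 'longdir': 86.45}
lid 3263 0.2147 {'c': array([ 499.5, -151.8]), 'size': array([ 75.7, 160.4]), 'longdir': 176.31}
0.06 260 y -0.1563 -0.109 x 0.4213 0.5814
0.08 285 y -0.1605 -0.1113 x 0.4209 0.581
0.1 299 y -0.1652 -0.1161 x 0.4205 0.58
0.12 319 y -0.1689 -0.1211 x 0.4201 0.5804
0.14 331 y -0.1728 -0.1235 x 0.4196 0.5805
0.16 60 y -0.1718 -0.1301 x 0.4193 0.5804
0.18 47 y -0.1658 -0.1332 x 0.4189 0.5801
0.2 44 y -0.166 -0.1387 x 0.4184 0.5789
0.22 1581 y -0.1934 -0.1422 x 0.418 0.5795
0.24 37 y -0.1603 -0.1448 x 0.4216 0.5778
can 918 0.1137 {'c': array([751.7, 234.7]), 'size': array([62.2, 63. ]), 'longdir': 161.14}
[0.78357676 0.26744965 0.1215398 ]
mug 878 0.0647 {'c': array([749.9,  84.4]), 'size': array([107.1,  78.7]), 'longdir': 23.17}
[0.78453763 0.13977706 0.10034023]
troph 1125 0.0397 {'c': array([ 749.2, -120.1]), 'size': array([71.2, 70.9]), 'longdir': 11.04}
[ 0.78192962 -0.07977921  0.13090661]
```

Request:
{"method": "send_rows", "body": {
  "commands": [
    [0,0,-0.25,0,0,-0.88,-1],
    [0,0,-0.25,0,0,-0.88,-1],
    [0,0,-0.25,0,0,-0.88,-1],
    [0,0,-0.25,0,0,-0.88,-1],
    [0,0,-0.25,0,0,-0.88,-1],
    [0,0,-0.25,0,0,-0.88,-1],
    [0,0,-0.25,0,0,-0.88,-1],
    [0,0,-0.25,0,0,-0.88,-1],
    [0,0,-0.25,0,0,-0.88,-1],
    [0,0,-0.25,0,0,-0.88,-1]
  ],
  "grip_force": 40
}}

```text
time_s: 1.15
ee_pos: [0.1916, -0.5153, 0.3313]
ee_rot: [-2.2, -2.242, -0.001]
wrist_force: [-0.8, -0.7, -0.5]
opening: 0.0858
gripper_force: 0.0
```

Request:
{"method": "send_rows", "body": {
  "commands": [
    [0,0,0,0,0,-0.88,-1],
    [0,0,0,0,0,-0.88,-1],
    [0,0,0,0,0,-0.88,-1],
    [0,0,0,0,0,-0.88,-1],
    [0,0,0,0,0,-0.88,-1],
    [0,0,0,0,0,-0.88,-1],
    [0,0,0,0,0,-0.88,-1],
    [0,0,0,0,0,-0.88,-1],
    [0,0,0,0,0,-0.88,-1],
    [0,0,0,0,0,-0.88,-1]
  ]
}}

```text
time_s: 2.15
ee_pos: [0.1915, -0.5153, 0.3309]
ee_rot: [-0.506, -3.1, -0.001]
wrist_force: [-0.2, 0.9, -0.1]
opening: 0.0853
gripper_force: 0.0
```

Run:
```python
from h import *
f=dict(np.load("top0.npz"));P=cloud(f);v,u=np.mgrid[:400,:640]
for a in(-93.3,-93.6,-93.9):
    a=np.radians(a);ex=np.array([np.cos(a),np.sin(a)]);ey=np.array([-ex[1],ex[0]])
    m=(u>310)&(u<412)&(v>195)&(v<285);Q=P[m];Q=Q[(Q[:,2]>.04)&(Q[:,2]<.055)]
    x=(Q[:,:2]-[.5083,-.0131])@ex*1000;y=(Q[:,:2]-[.5083,-.0131])@ey*1000
    def e(s):return np.percentile(s,[1,99]).round(1)
    print("y all",e(y),"xmin", x[abs(y)<70].min().round(1), "divider y",e(y[(abs(x)<70)&(y<0)&(y>-40)]),
     "-y wall",e(y[(abs(x)<80)&(y<-60)]),"+y wall",e(y[(abs(x)<80)&(y>60)]), "-x wall",e(x[(x<-80)&(abs(y)<70)&(abs(y)>30)]),
     "slopes",np.polyfit(x[(abs(x)<80)&(y<-60)],y[(abs(x)<80)&(y<-60)],1)[0].round(4),np.polyfit(x[(abs(x)<80)&(y>60)],y[(abs(x)<80)&(y>60)],1)[0].round(4))
```

```text
y all [-79.6  79.7] xmin -103.6 divider y [-13.3  -7.7] -y wall [-80.2 -74.7] +y wall [74.4 80.6] -x wall [-98.3 -92.8] slopes -0.007 -0.0072
y all [-79.5  79.6] xmin -103.5 divider y [-13.2  -7.9] -y wall [-79.9 -74.9] +y wall [74.5 80.5] -x wall [-98.  -93.1] slopes -0.0018 -0.0019
y all [-79.5  79.7] xmin -103.4 divider y [-13.2  -7.8] -y wall [-80.  -74.8] +y wall [74.5 80.6] -x wall [-98.1 -93.1] slopes 0.0038 0.0033
```

Request:
{"method": "send_rows", "body": {
  "commands": [
    [-0.015,0.763,0,0,0,0,-1],
    [-0.015,0.763,0,0,0,0,-1],
    [-0.015,0.763,0,0,0,0,-1],
    [-0.015,0.763,0,0,0,0,-1],
    [-0.015,0.763,0,0,0,0,-1],
    [-0.015,0.763,0,0,0,0,-1],
    [-0.015,0.763,0,0,0,0,-1],
    [-0.015,0.763,0,0,0,0,-1],
    [-0.015,0.763,0,0,0,0,-1],
    [-0.015,0.763,0,0,0,0,-1]
  ]
}}

```text
time_s: 3.15
ee_pos: [0.2958, -0.2273, 0.3312]
ee_rot: [-0.514, -3.099, -0.0]
wrist_force: [1.1, -1.1, 0.8]
opening: 0.0854
gripper_force: 0.0
```

Request:
{"method": "send_rows", "body": {
  "commands": [
    [-0.015,0.763,0,0,0,0,-1],
    [-0.015,0.763,0,0,0,0,-1],
    [-0.015,0.763,0,0,0,0,-1],
    [-0.015,0.763,0,0,0,0,-1],
    [-0.015,0.763,0,0,0,0,-1],
    [-0.015,0.763,0,0,0,0,-1],
    [-0.015,0.763,0,0,0,0,-1],
    [-0.015,0.763,0,0,0,0,-1],
    [-0.015,0.763,0,0,0,0,-1],
    [-0.015,0.763,0,0,0,0,-1]
  ]
}}

```text
time_s: 4.15
ee_pos: [0.3999, 0.0597, 0.3312]
ee_rot: [-0.513, -3.099, 0.0]
wrist_force: [0.8, -0.2, 0.2]
opening: 0.0855
gripper_force: 0.0
```

Request:
{"method": "send_rows", "body": {
  "commands": [
    [-0.015,0.763,0,0,0,0,-1],
    [-0.015,0.763,0,0,0,0,-1],
    [-0.015,0.763,0,0,0,0,-1],
    [-0.015,0.763,0,0,0,0,-1],
    [-0.015,0.763,0,0,0,0,-1],
    [-0.015,0.763,0,0,0,0,-1],
    [-0.015,0.763,0,0,0,0,-1],
    [-0.015,0.763,0,0,0,0,-1],
    [-0.015,0.763,0,0,0,0,-1],
    [-0.015,0.763,0,0,0,0,-1]
  ]
}}

```text
time_s: 5.15
ee_pos: [0.504, 0.3465, 0.3308]
ee_rot: [-0.513, -3.099, 0.001]
wrist_force: [0.6, 0.1, 0.3]
opening: 0.0852
gripper_force: 0.0
```

Request:
{"method": "send_rows", "body": {
  "commands": [
    [0,0,0.6,0,0,0,-1],
    [0,0,0.6,0,0,0,-1],
    [0,0,0.6,0,0,0,-1],
    [0,0,0.6,0,0,0,-1],
    [0,0,0.6,0,0,0,-1],
    [0,0,0.6,0,0,0,-1],
    [0,0,0.6,0,0,0,-1],
    [0,0,0.6,0,0,0,-1],
    [0,0,0,0,0,0,-1],
    [0,0,0,0,0,0,-1]
  ]
}}

```text
time_s: 6.15
ee_pos: [0.5036, 0.3451, 0.1392]
ee_rot: [-0.513, -3.098, 0.001]
wrist_force: [-0.4, -0.0, 0.4]
opening: 0.0855
gripper_force: 0.0
```

Request:
{"method": "send_rows", "body": {
  "commands": [
    [0.1,0.035,0.39,0,0,0,-1],
    [0,0,0.39,0,0,0,-1],
    [0,0,0.39,0,0,0,-1],
    [0,0,0.39,0,0,0,-1],
    [0,0,0.39,0,0,0,-1],
    [0,0,0.39,0,0,0,-1],
    [0,0,0,0,0,0,-1]
  ]
}}

```text
time_s: 6.85
ee_pos: [0.5003, 0.3478, 0.0454]
ee_rot: [-0.513, -3.098, 0.001]
wrist_force: [0.1, -0.4, 0.1]
opening: 0.0855
gripper_force: 0.0
```

Request:
{"method": "send_rows", "body": {
  "commands": [
    [0,0,0,0,0,0,1],
    [0,0,0,0,0,0,1],
    [0,0,0,0,0,0,1],
    [0,0,0,0,0,0,1],
    [0,0,0,0,0,0,1],
    [0,0,0,0,0,0,1],
    [0,0,0,0,0,0,1],
    [0,0,0,0,0,0,1],
    [0,0,0,0,0,0,1],
    [0,0,0,0,0,0,1]
  ],
  "grip_force": 50
}}

```text
time_s: 7.85
ee_pos: [0.501, 0.348, 0.0464]
ee_rot: [0.513, 3.098, 0.001]
wrist_force: [-1.3, -0.8, 6.3]
opening: 0.0172
gripper_force: 50.1
```

Request:
{"method": "send_rows", "body": {
  "commands": [
    [0,0,-0.3,0,0,0,1],
    [0,0,-0.5,0,0,0,1],
    [0,0,-0.5,0,0,0,1],
    [0,0,-0.5,0,0,0,1],
    [0,0,-0.5,0,0,0,1],
    [0,0,-0.5,0,0,0,1],
    [0,0,-0.5,0,0,0,1],
    [0,0,-0.5,0,0,0,1],
    [0,0,-0.5,0,0,0,1],
    [0,0,-0.5,0,0,0,1]
  ]
}}

```text
time_s: 8.85
ee_pos: [0.5001, 0.3478, 0.2387]
ee_rot: [-0.513, -3.099, 0.0]
wrist_force: [-0.8, 0.6, -2.8]
opening: 0.017
gripper_force: 49.0
```

Request:
{"method": "send_rows", "body": {
  "commands": [
    [0,0,0,0,0,0.36,1],
    [0,0,0,0,0,0.75,1],
    [0,0,0,0,0,0.75,1],
    [0,0,0,0,0,0.75,1],
    [0,0,0,0,0,0.75,1],
    [0,0,0,0,0,0.75,1],
    [0,0,0,0,0,0.75,1]
  ]
}}

```text
time_s: 9.55
ee_pos: [0.5002, 0.3478, 0.2378]
ee_rot: [-1.521, -2.748, 0.001]
wrist_force: [0.2, 0.6, -1.6]
opening: 0.0174
gripper_force: 49.1
```

Request:
{"method": "send_rows", "body": {
  "commands": [
    [0,0,0,0,0,0.75,1],
    [0,0,0,0,0,0.75,1],
    [0,0,0,0,0,0.75,1],
    [0,0,0,0,0,0.75,1],
    [0,0,0,0,0,0.75,1],
    [0,0,0,0,0,0.75,1],
    [0,0,0,0,0,0,1]
  ]
}}

```text
time_s: 10.25
ee_pos: [0.5002, 0.3478, 0.2377]
ee_rot: [-2.291, -2.149, 0.001]
wrist_force: [0.6, 0.4, -1.4]
opening: 0.017
gripper_force: 49.1
```

Request:
{"method": "send_rows", "body": {
  "commands": [
    [-0.6,-0.022,0,0,0,0,1],
    [-0.6,-0.022,0,0,0,0,1],
    [-0.6,-0.022,0,0,0,0,1],
    [-0.6,-0.022,0,0,0,0,1],
    [-0.6,-0.022,0,0,0,0,1],
    [-0.6,-0.022,0,0,0,0,1],
    [-0.6,-0.022,0,0,0,0,1],
    [-0.6,-0.022,0,0,0,0,1]
  ]
}}

```text
time_s: 11.05
ee_pos: [0.4808, 0.1559, 0.2379]
ee_rot: [-2.289, -2.152, 0.0]
wrist_force: [-0.2, 0.2, -1.9]
opening: 0.0168
gripper_force: 49.1
```

Request:
{"method": "send_rows", "body": {
  "commands": [
    [-0.6,-0.022,0,0,0,0,1],
    [-0.6,-0.022,0,0,0,0,1],
    [-0.6,-0.022,0,0,0,0,1],
    [-0.6,-0.022,0,0,0,0,1],
    [-0.6,-0.022,0,0,0,0,1],
    [-0.6,-0.022,0,0,0,0,1],
    [-0.6,-0.022,0,0,0,0,1],
    [0,0,0,0,0,0,1],
    [0,0,0,0,0,0,1]
  ]
}}

```text
time_s: 11.95
ee_pos: [0.4641, -0.0107, 0.2379]
ee_rot: [-2.291, -2.149, -0.001]
wrist_force: [-0.1, -0.6, -1.9]
opening: 0.0169
gripper_force: 49.1
```

Run:
```python
from cell import bot
import cv2,numpy as np
from h import *
f=bot.grab_frame("side"); cv2.imwrite("pics/side1.png",f["pixels"][:,:,::-1]); np.savez("side1.npz",**f)
f=bot.grab_frame("top"); np.savez("top1.npz",**f); P=cloud(f)
hsv=cv2.cvtColor(f["pixels"],cv2.COLOR_RGB2HSV)
o=bot.observe();print(o["ee_pos"],o["ee_rot"],o["opening"],np.degrees(o["joints"]).round(1))
m=(hsv[...,0]<20)&(hsv[...,1]>90)&(P[...,2]>.215)&(P[...,2]<.265)&(abs(P[...,0]-.464)<.05)&(P[...,1]>-.105)&(P[...,1]<.085)
print(m.sum(),rect(P[m]),P[m].min(0),P[m].max(0))
```

```text
[ 0.46417506 -0.00993428  0.23780348] [-2.29016209e+00 -2.15019338e+00 -4.98713016e-04] 0.016952030580626932 [-10.4   9.3 -22.5  58.2   0.   83.2]
752 {'c': array([467.6,  41.8]), 'size': array([68.4, 45.8]), 'longdir': 86.64} [0.44402867 0.00890983 0.22909294] [0.49224202 0.07503317 0.26384218]
```

View pics/side1.png

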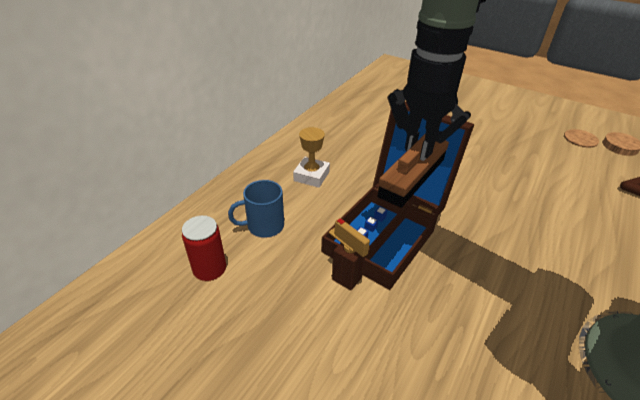

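The brush hangs level over the slot, at about (410,165). Its measured end and width agree with the slot to within 1 mm, so I'm lowering it.

Request:
{"method": "send_rows", "body": {
  "commands": [
    [0,0,0.5,0,0,0,1],
    [0,0,0.5,0,0,0,1],
    [0,0,0.5,0,0,0,1],
    [0,0,0.5,0,0,0,1],
    [0,0,0.5,0,0,0,1],
    [0,0,0.5,0,0,0,1],
    [0,0,0.4,0,0,0,1],
    [0,0,0.4,0,0,0,1],
    [0,0,0.2,0,0,0,1],
    [0,0,0,0,0,0,1]
  ]
}}

```text
time_s: 13.05
ee_pos: [0.4635, -0.0097, 0.0768]
ee_rot: [-2.289, -2.149, 0.002]
wrist_force: [-0.1, 0.5, -2.1]
opening: 0.0172
gripper_force: 49.1
```

Request:
{"method": "send_rows", "body": {
  "commands": [
    [0,0,0.2,0,0,0,1],
    [0,0,0.1,0,0,0,1],
    [0,0,0.1,0,0,0,1],
    [0,0,0.1,0,0,0,1],
    [0,0,0.08,0,0,0,1],
    [0,0,0,0,0,0,1],
    [0,0,0,0,0,0,1]
  ]
}}

```text
time_s: 13.75
ee_pos: [0.4642, -0.0105, 0.0545]
ee_rot: [-2.292, -2.149, -0.0]
wrist_force: [0.1, 0.4, -1.5]
opening: 0.0172
gripper_force: 49.1
```

Request:
{"method": "send_rows", "body": {
  "commands": [
    [0,0,0.03,0,0,0,1],
    [0,0,0.03,0,0,0,1],
    [0,0,0.02,0,0,0,1],
    [0,0,0,0,0,0,1]
  ]
}}

```text
time_s: 14.15
ee_pos: [0.4643, -0.0105, 0.0514]
ee_rot: [2.292, 2.149, 0.0]
wrist_force: [0.5, 0.8, -0.0]
opening: 0.0168
gripper_force: 49.2
```

Request:
{"method": "send_rows", "body": {
  "commands": [
    [0,0,0,0,0,0,0.4],
    [0,0,0,0,0,0,0.2],
    [0,0,0,0,0,0,0],
    [0,0,0,0,0,0,0],
    [0,0,0,0,0,0,0],
    [0,0,0,0,0,0,0],
    [0,0,0,0,0,0,0]
  ]
}}

```text
time_s: 14.85
ee_pos: [0.4642, -0.0105, 0.0513]
ee_rot: [-2.292, -2.149, 0.0]
wrist_force: [-0.5, -0.5, 0.5]
opening: 0.0426
gripper_force: 0.0
```

Request:
{"method": "send_rows", "body": {
  "commands": [
    [0,0,-0.3,0,0,0,0],
    [0,0,-0.8,0,0,0,0],
    [0,0,-0.8,0,0,0,0],
    [0,0,-0.8,0,0,0,0],
    [0,0,-0.8,0,0,0,0],
    [0,0,-0.8,0,0,0,0],
    [0,0,-0.8,0,0,0,0],
    [0,0,-0.8,0,0,0,0],
    [0,0,-0.8,0,0,0,0],
    [0,0,-0.8,0,0,0,0]
  ]
}}

```text
time_s: 15.85
ee_pos: [0.4639, -0.0104, 0.3526]
ee_rot: [2.292, 2.149, 0.0]
wrist_force: [0.1, 0.2, 0.3]
opening: 0.0429
gripper_force: 0.0
```

Request:
{"method": "send_rows", "body": {
  "commands": [
    [-0.6,0.122,0,0,0,0,1],
    [-0.6,0.122,0,0,0,0,1],
    [-0.6,0.122,0,0,0,0,1],
    [-0.6,0.122,0,0,0,0,1],
    [-0.6,0.122,0,0,0,0,1],
    [-0.6,0.122,0,0,0,0,1],
    [-0.6,0.122,0,0,0,0,1],
    [-0.6,0.122,0,0,0,0,1],
    [-0.6,0.122,0,0,0,0,1],
    [0,0,0,0,0,0,1]
  ]
}}

```text
time_s: 16.85
ee_pos: [0.4942, -0.2313, 0.3505]
ee_rot: [-2.295, -2.145, 0.001]
wrist_force: [0.5, 0.9, -0.6]
opening: 0.0
gripper_force: 0.0
```

Run:
```python
from cell import bot
from h import *
o=bot.observe();print(o["time_s"],o["ee_pos"],o["ee_rot"])
a=np.radians(-93.7);ex=np.array([np.cos(a),np.sin(a)]);ey=np.array([-ex[1],ex[0]]);c=np.array([.5083,-.0131])
ch=lambda Q:np.c_[(Q[:,:2]-c)@ex,(Q[:,:2]-c)@ey,Q[:,2]]*1000
print("tcp",ch(o["ee_pos"][None]).round(1))
f=bot.grab_frame("top"); np.savez("top2.npz",**f); P=cloud(f)
Q=ch(P.reshape(-1,3));b=(abs(Q[:,0])<90)&(Q[:,1]<-15)&(Q[:,1]>-74)
for n,lo,hi in(("ridge",63,80),("back",38,58)):
    q=Q[b&(Q[:,2]>lo)&(Q[:,2]<hi)];print(n,len(q),np.median(q[:,2]),rect(q/1000))
f=bot.grab_frame("side"); np.savez("side2.npz",**f)
cv2.imwrite("pics/side2.png",f["pixels"][:,:,::-1]);q=ch(cloud(f).reshape(-1,3))
hs=cv2.cvtColor(f["pixels"],cv2.COLOR_RGB2HSV).reshape(-1,3)
m=(hs[:,0]>95)&(hs[:,0]<125)&(hs[:,1]>120)&(abs(q[:,1])<60)&(q[:,2]>70)&(q[:,2]<220)&(q[:,0]>90)&(q[:,0]<190)
k=np.polyfit(q[m,2],q[m,0],1);print("lid angle",m.sum(),np.pi/2+np.arctan(k[0]))
```

```text
16.85 [ 0.49422477 -0.23132945  0.35053982] [-2.29512975e+00 -2.14513349e+00  1.06157229e-03]
tcp [[218.7   0.  350.5]]
ridge 388 72.91119346893916 {'c': array([ -2.5, -42.7]), 'size': array([ 18.4, 107.9]), 'longdir': 179.9}
back 1107 47.3077866955407 {'c': array([ -1.3, -42.8]), 'size': array([170.6,  48.1]), 'longdir': 0.08}
lid angle 3661 1.7738494800084827
```

View pics/side2.png

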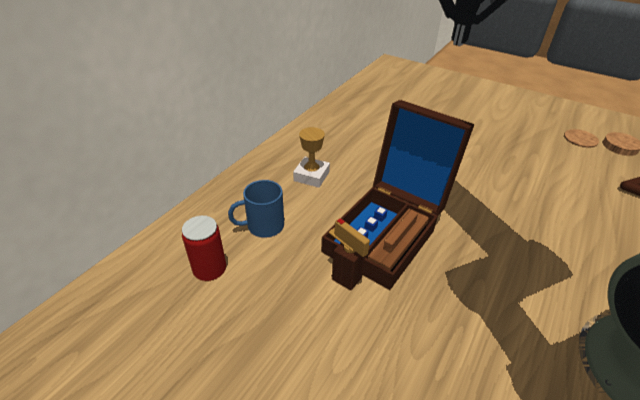

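The brush lies flat in the slot, around (405,235) in the side view, 1–2 mm off centre. The lid stands at 1.774 rad. Next I'm going down behind the lid to push it.

Request:
{"method": "send_rows", "body": {
  "commands": [
    [0,0,0.46,0,0,0,1],
    [0,0,0.46,0,0,0,1],
    [0,0,0.46,0,0,0,1],
    [0,0,0.46,0,0,0,1],
    [0,0,0.46,0,0,0,1],
    [0,0,0.46,0,0,0,1],
    [0,0,0.46,0,0,0,1],
    [0,0,0.42,0,0,0,1],
    [0,0,0,0,0,0,1]
  ]
}}

```text
time_s: 17.85
ee_pos: [0.4926, -0.2267, 0.2037]
ee_rot: [-2.287, -2.147, 0.001]
wrist_force: [-0.1, 0.6, -0.1]
opening: -0.0
gripper_force: 0.0
```

Request:
{"method": "send_rows", "body": {
  "commands": [
    [0.25,0,0,0,0,0,1],
    [0.25,0,0,0,0,0,1],
    [0.25,0,0,0,0,0,1],
    [0.25,0,0,0,0,0,1],
    [0.25,0,0,0,0,0,1]
  ]
}}

```text
time_s: 18.35
ee_pos: [0.4985, -0.1797, 0.2074]
ee_rot: [2.288, 2.145, -0.001]
wrist_force: [-0.6, -4.7, 4.5]
opening: 0.0002
gripper_force: 2.3
```

Request:
{"method": "send_rows", "body": {
  "commands": [
    [0.2,0,0,0,0,0,1],
    [0.2,0,0,0,0,0,1],
    [0.2,0,0,0,0,0,1],
    [0.2,0,0,0,0,0,1],
    [0,0,0,0,0,0,1]
  ]
}}

```text
time_s: 18.85
ee_pos: [0.4994, -0.1455, 0.2056]
ee_rot: [-2.29, -2.149, -0.002]
wrist_force: [0.2, -0.8, -0.2]
opening: 0.0004
gripper_force: 0.4
```

```bash
cat >> h.py <<'E'
a=np.radians(-93.7);ex=np.array([np.cos(a),np.sin(a)]);ey=np.array([-ex[1],ex[0]]);c0=np.array([.5083,-.0131])
ch=lambda Q:np.c_[(Q[:,:2]-c0)@ex,(Q[:,:2]-c0)@ey,Q[:,2]]*1000
def lid(bot,name="side"):
    f=bot.grab_frame(name);q=ch(cloud(f).reshape(-1,3))
    hs=cv2.cvtColor(f["pixels"],cv2.COLOR_RGB2HSV).reshape(-1,3)
    m=(hs[:,0]>95)&(hs[:,0]<125)&(hs[:,1]>120)&(abs(q[:,1])<60)&(q[:,2]>80)&(q[:,2]<240)
    e=q[m]; k=np.polyfit(e[:,2],e[:,0],1);return m.sum(),np.pi/2+np.arctan(k[0]),f
E
python3 - <<'E'
from cell import bot
from h import *
o=bot.observe();print(o["time_s"],ch(o["ee_pos"][None]).round(1),o["wrist_force"],lid(bot)[:2])
E
```

```text
18.85 [[132.7  -0.3 205.6]] [ 0.20588019 -0.79732207 -0.19668734] (np.int64(2862), np.float64(1.4646689036503266))
```

Request:
{"method": "send_rows", "body": {
  "commands": [
    [0.21,0,0,0,0,0,1],
    [0.21,0,0,0,0,0,1],
    [0.21,0,0,0,0,0,1],
    [0.21,0,0,0,0,0,1],
    [0.21,0,0,0,0,0,1],
    [0.23,0,0.06,0,0,0,1],
    [0.23,0,0.06,0,0,0,1],
    [0.23,0,0.06,0,0,0,1],
    [0.23,0,0.06,0,0,0,1],
    [0.23,0,0.06,0,0,0,1]
  ]
}}

```text
time_s: 19.9
ee_pos: [0.5048, -0.0584, 0.193]
ee_rot: [-2.291, -2.148, 0.001]
wrist_force: [0.4, -3.1, -0.7]
opening: 0.0003
gripper_force: 1.1
```

Request:
{"method": "send_rows", "body": {
  "commands": [
    [0.2,0,0.13,0,0,0,1],
    [0.2,0,0.13,0,0,0,1],
    [0.2,0,0.13,0,0,0,1],
    [0.2,0,0.13,0,0,0,1],
    [0.2,0,0.13,0,0,0,1],
    [0,0,0,0,0,0,1]
  ]
}}

```text
time_s: 20.5
ee_pos: [0.5068, -0.0181, 0.1665]
ee_rot: [-2.289, -2.149, 0.001]
wrist_force: [0.2, -0.9, -0.0]
opening: -0.0004
gripper_force: 0.0
```

Run:
```python
from cell import bot
from h import *
o=bot.observe();print(o["time_s"],ch(o["ee_pos"][None]).round(1),o["wrist_force"])
f=bot.grab_frame("side");cv2.imwrite("pics/side3.png",f["pixels"][:,:,::-1])
```

```text
20.5 [[  5.   -1.2 166.5]] [ 0.21524184 -0.93033281 -0.02309751]
```

View pics/side3.png

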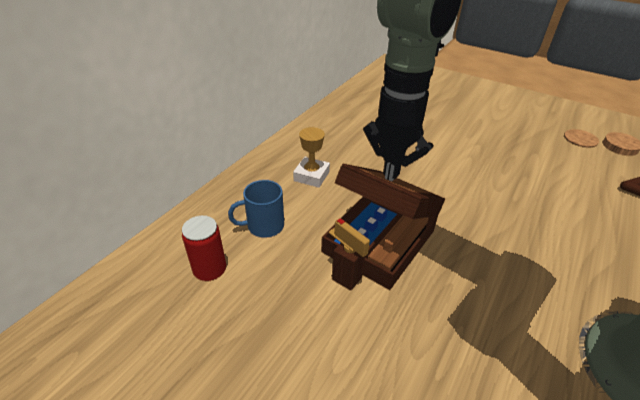

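The lid is part way down with the fingertips on its outer face at about (392,178), and the catch hasn't moved. I'll carry on closing it.

Request:
{"method": "send_rows", "body": {
  "commands": [
    [0.16,0,0.18,0,0,0,1],
    [0.16,0,0.18,0,0,0,1],
    [0.16,0,0.18,0,0,0,1],
    [0.16,0,0.18,0,0,0,1],
    [0.16,0,0.18,0,0,0,1],
    [0.09,0,0.18,0,0,0,1],
    [0.09,0,0.18,0,0,0,1],
    [0.09,0,0.18,0,0,0,1],
    [0.09,0,0.18,0,0,0,1],
    [0,0,0,0,0,0,1]
  ]
}}

```text
time_s: 21.55
ee_pos: [0.5095, 0.0273, 0.1015]
ee_rot: [-2.29, -2.148, 0.003]
wrist_force: [0.5, 0.5, -0.1]
opening: 0.0002
gripper_force: 0.0
```

Request:
{"method": "send_rows", "body": {
  "commands": [
    [0.03,0,0.08,0,0,0,1],
    [0.03,0,0.08,0,0,0,1],
    [0.03,0,0.08,0,0,0,1],
    [0,0,0.08,0,0,0,1],
    [0,0,0.06,0,0,0,1],
    [0,0,0,0,0,0,1],
    [0,0,0,0,0,0,1]
  ]
}}

```text
time_s: 22.25
ee_pos: [0.5109, 0.0304, 0.0876]
ee_rot: [2.292, 2.148, -0.0]
wrist_force: [0.5, -0.3, -0.5]
opening: -0.0
gripper_force: 0.0
```

Request:
{"method": "send_rows", "body": {
  "commands": [
    [0,0,0.03,0,0,0,1],
    [0,0,0.03,0,0,0,1],
    [0,0,0.03,0,0,0,1],
    [0,0,0,0,0,0,1],
    [0,0,0,0,0,0,1],
    [0,0,0,0,0,0,1]
  ]
}}

```text
time_s: 22.85
ee_pos: [0.5112, 0.0306, 0.0864]
ee_rot: [2.291, 2.148, 0.002]
wrist_force: [-6.1, 0.9, 20.6]
opening: 0.0001
gripper_force: 10.5
```

Run:
```python
from cell import bot
from h import *
o=bot.observe();print(o["time_s"],ch(o["ee_pos"][None]).round(1),o["wrist_force"])
for n in("side","top"):
    f=bot.grab_frame(n);q=ch(cloud(f).reshape(-1,3))
    m=(abs(q[:,1])<75)&(abs(q[:,1])>50)&(q[:,0]>-90)&(q[:,0]<90)&(q[:,2]>60)&(q[:,2]<110)
    k=np.polyfit(q[m,0],q[m,2],1);print(n,m.sum(),"slope",-k[0],"mid z",k[1],"edge z",k[1]-98*k[0])
```

```text
22.85 [[-43.8   0.   86.4]] [-6.08577495  0.92135958 20.60806605]
side 1214 slope 0.00035085328121467317 mid z 84.0892188739535 edge z 84.12360249551254
top 31 slope 0.49622075422273726 mid z 129.66247055394635 edge z 178.2921044677746
```

Request:
{"method": "send_rows", "body": {
  "commands": [
    [0,0,-0.3,0,0,0,1],
    [0,0,-0.5,0,0,0,1],
    [0,0,-0.5,0,0,0,1],
    [0,0,-0.5,0,0,0,1],
    [0,0,-0.6,0,0,0,1],
    [0,0,-0.6,0,0,0,1],
    [0,0,0,0,0,0,-1]
  ]
}}

```text
time_s: 23.65
ee_pos: [0.5132, 0.0303, 0.2074]
ee_rot: [2.289, 2.145, 0.006]
wrist_force: [0.5, -0.4, 0.6]
opening: 0.0134
gripper_force: 0.0
```

Run:
```python
from cell import bot
from h import *
o=bot.observe();print(o["time_s"],ch(o["ee_pos"][None]).round(1),o["wrist_force"])
for n in("side","top"):
    f=bot.grab_frame(n);q=ch(cloud(f).reshape(-1,3))
    m=(abs(q[:,1])<75)&(abs(q[:,1])>30)&(q[:,0]>-90)&(q[:,0]<90)&(q[:,2]>60)&(q[:,2]<110)
    k=np.polyfit(q[m,0],q[m,2],1);print(n,m.sum(),"slope",-k[0],"mid z",k[1])
    p=cloud(f).reshape(-1,3)
    m=(abs(q[:,1])<50)&(abs(q[:,0]+122)<30)&(q[:,2]>127)&(q[:,2]<138);print(m.sum(),rect(p[m]) if m.sum()>20 else 0)
```

```text
23.65 [[-43.7   2.  207.4]] [ 0.50513103 -0.3841589   0.60232057]
side 2709 slope 0.0018441452070875515 mid z 84.21169094771557
263 {'c': array([513.4, 111.1]), 'size': array([14.9, 73.1]), 'longdir': 164.65}
top 22 slope -0.12732308964915276 mid z 98.87324011825231
220 {'c': array([516.2, 108.7]), 'size': array([14.1, 74.4]), 'longdir': 164.56}
```

Request:
{"method": "send_rows", "body": {
  "commands": [
    [0.49,-0.0125,0,0,0,0,-1],
    [0.49,-0.0125,0,0,0,0,-1],
    [0.49,-0.0125,0,0,0,0,-1],
    [0.49,-0.0125,0,0,0,0,-1],
    [0,0,0,0,0,-0.75,-1],
    [0,0,0,0,0,-0.75,-1],
    [0,0,0,0,0,-0.75,-1],
    [0,0,0,0,0,-0.75,-1],
    [0,0,0,0,0,-0.75,-1],
    [0,0,0,0,0,-0.75,-1]
  ]
}}

```text
time_s: 24.75
ee_pos: [0.5129, 0.1089, 0.2025]
ee_rot: [-1.509, -2.753, 0.002]
wrist_force: [-0.6, 0.2, 0.4]
opening: 0.0858
gripper_force: 0.0
```

Request:
{"method": "send_rows", "body": {
  "commands": [
    [0,0,0,0,0,-0.75,-1],
    [0,0,0,0,0,-0.75,-1],
    [0,0,0,0,0,-0.75,-1],
    [0,0,0,0,0,-0.75,-1],
    [0,0,0,0,0,-0.75,-1],
    [0,0,0,0,0,-0.75,-1],
    [0,0,0,0,0,-0.78,-1],
    [0,0,0,0,0,0,-1]
  ]
}}

```text
time_s: 25.55
ee_pos: [0.513, 0.1089, 0.2026]
ee_rot: [-0.423, -3.111, 0.001]
wrist_force: [-0.3, 0.1, 0.1]
opening: 0.0854
gripper_force: 0.0
```

Run:
```python
from cell import bot
from h import *
o=bot.observe();M=R.from_rotvec(o["ee_rot"]).as_matrix();print(o["time_s"],o["ee_pos"],o["opening"],"y ang",np.degrees(np.arctan2(M[1,1],M[0,1])),"d units",(M.T@(np.array([.516,.1088,.102])-o["ee_pos"]))/.04)
```

```text
25.55 [0.51301854 0.10885261 0.20263994] 0.0854062442899289 y ang 74.52779971094753 d units [-0.07827881  0.02086079  2.5157988 ]
```

Request:
{"method": "send_rows", "body": {
  "commands": [
    [-0.08,0.02,0.4,0,0,0,-1],
    [0,0,0.4,0,0,0,-1],
    [0,0,0.4,0,0,0,-1],
    [0,0,0.4,0,0,0,-1],
    [0,0,0.4,0,0,0,-1],
    [0,0,0.4,0,0,0,-1],
    [0,0,0.1,0,0,0,-1],
    [0,0,0,0,0,0,-1]
  ]
}}

```text
time_s: 26.35
ee_pos: [0.5163, 0.1088, 0.1031]
ee_rot: [-0.424, -3.11, 0.001]
wrist_force: [0.5, 0.5, 0.7]
opening: 0.0855
gripper_force: 0.0
```

Request:
{"method": "send_rows", "body": {
  "commands": [
    [0,0,0,0,0,0,1],
    [0,0,0,0,0,0,1],
    [0,0,0,0,0,0,1],
    [0,0,0,0,0,0,1],
    [0,0,0,0,0,0,1],
    [0,0,0,0,0,0,1],
    [0,0,0,0,0,0,1],
    [0,0,0,0,0,0,1],
    [0,0,0,0,0,0,1]
  ],
  "grip_force": 30
}}

```text
time_s: 27.25
ee_pos: [0.5173, 0.1085, 0.1045]
ee_rot: [0.423, 3.113, -0.001]
wrist_force: [-2.6, -2.1, 5.7]
opening: 0.0135
gripper_force: 32.2
```

Request:
{"method": "send_rows", "body": {
  "commands": [
    [0,0,0,0,0,0.5,1],
    [0,0,0,0,0,0.5,1],
    [0,0,0,0,0,0.5,1],
    [0,0,0,0,0,0.5,1],
    [0,0,0,0,0,0.5,1],
    [0,0,0,0,0,0.5,1],
    [0,0,0,0,0,0.5,1],
    [0,0,0,0,0,0.5,1],
    [0,0,0,0,0,0.5,1],
    [0,0,0,0,0,0.5,1]
  ]
}}

```text
time_s: 28.25
ee_pos: [0.5163, 0.107, 0.1045]
ee_rot: [1.467, 2.777, -0.007]
wrist_force: [-5.7, -6.8, 9.4]
opening: 0.0133
gripper_force: 32.7
```

Request:
{"method": "send_rows", "body": {
  "commands": [
    [0,0,0,0,0,0.5,1],
    [0,0,0,0,0,0.5,1],
    [0,0,0,0,0,0.5,1],
    [0,0,0,0,0,0.5,1],
    [0,0,0,0,0,0.5,1],
    [0,0,0,0,0,0.5,1],
    [0,0,0,0,0,0.5,1],
    [0,0,0,0,0,0.5,1],
    [0,0,0,0,0,0.5,1],
    [0,0,0,0,0,0.1,1]
  ]
}}

```text
time_s: 29.25
ee_pos: [0.5147, 0.1065, 0.1045]
ee_rot: [2.267, 2.174, -0.011]
wrist_force: [-10.0, -8.9, 13.7]
opening: 0.0133
gripper_force: 33.3
```

Request:
{"method": "send_rows", "body": {
  "commands": [
    [0,0,0,0,0,0,1],
    [0,0,0,0,0,0,1],
    [0,0,0,0,0,0,1]
  ]
}}

```text
time_s: 29.55
ee_pos: [0.5147, 0.1065, 0.1045]
ee_rot: [2.266, 2.175, -0.011]
wrist_force: [-8.5, -9.0, 12.7]
opening: 0.0138
gripper_force: 33.3
```

Run:
```python
from cell import bot
from h import *
o=bot.observe();M=R.from_rotvec(o["ee_rot"]).as_matrix();print(o["time_s"],o["ee_pos"],o["opening"],o["wrist_force"],o["ft_torque"],"y ang",np.degrees(np.arctan2(M[1,1],M[0,1])))
```

```text
29.55 [0.51470406 0.10650206 0.10446496] 0.013849458701719837 [-8.47535053 -9.02089394 12.66485421] [-1.60129261  1.64375406 -0.07506116] y ang -2.340405313499174
```

Request:
{"method": "send_rows", "body": {
  "commands": [
    [0,0,0,0,0,0,-1],
    [0,0,0,0,0,0,-1],
    [0,0,0,0,0,0,-1],
    [0,0,0,0,0,0,-1],
    [0,0,0,0,0,0,-1],
    [0,0,0,0,0,0,-1],
    [0,0,-0.3,0,0,0,-1],
    [0,0,-0.6,0,0,0,-1],
    [0,0,-0.6,0,0,0,-1],
    [0,0,-0.6,0,0,0,-1]
  ]
}}

```text
time_s: 30.55
ee_pos: [0.5173, 0.1089, 0.1899]
ee_rot: [2.264, 2.177, 0.001]
wrist_force: [0.2, -0.2, -0.1]
opening: 0.0855
gripper_force: 0.0
```

Request:
{"method": "send_rows", "body": {
  "commands": [
    [0,0,-0.6,0,0,0,-1],
    [0,0,-0.6,0,0,0,-1],
    [0,0,-0.6,0,0,0,-1],
    [-0.5,-0.5,0,0,0,0,-1],
    [-0.5,-0.5,0,0,0,0,-1],
    [-0.5,-0.5,0,0,0,0,-1],
    [-0.5,-0.5,0,0,0,0,-1],
    [0,-0.5,0,0,0,0,-1],
    [0,0,0,0,0,0,-1]
  ]
}}

```text
time_s: 31.45
ee_pos: [0.4121, 0.0327, 0.261]
ee_rot: [-2.266, -2.176, 0.0]
wrist_force: [0.6, 0.0, -0.4]
opening: 0.0853
gripper_force: 0.0
```

Run:
```python
from cell import bot
from h import *
o=bot.observe();print(o["time_s"],ch(o["ee_pos"][None]).round(1),o["wrist_force"],o["opening"])
for n in("side","top"):
    f=bot.grab_frame(n);p=cloud(f).reshape(-1,3);q=ch(p)
    m=(abs(q[:,1])<75)&(abs(q[:,1])>30)&(q[:,0]>-90)&(q[:,0]<90)&(q[:,2]>60)&(q[:,2]<110)
    if m.sum()>50:k=np.polyfit(q[m,0],q[m,2],1);print(n,m.sum(),"slope",-k[0],"mid z",k[1])
    m=(abs(q[:,1])<50)&(abs(q[:,0]+122)<50)&(q[:,2]>125)&(q[:,2]<138)
    if m.sum()>20:
        r=rect(p[m]);print(n,m.sum(),r,"catch rad",np.radians(176.3-r["longdir"]))
    cv2.imwrite(f"pics/{n}4.png",f["pixels"][:,:,::-1])
```

```text
31.45 [[-39.5 -98.9 261. ]] [ 0.56540829  0.03405585 -0.44054055] 0.0852900980477262
side 2813 slope 0.0001499724129998613 mid z 84.17666482625863
side 271 {'c': array([513. , 111.7]), 'size': array([72.6, 14.2]), 'longdir': 87.67} catch rad 1.5468853160425744
top 1420 slope 0.0004080188206672647 mid z 87.09158956446562
top 221 {'c': array([516.2, 108.7]), 'size': array([73.8, 14.7]), 'longdir': 87.84} catch rad 1.543918256314184
```

View pics/side4.png

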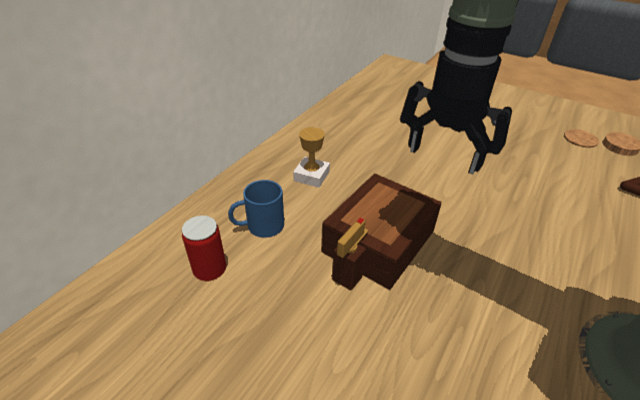

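The lid is level and shut, around (380,220). The catch's red tongue lies over it at (360,222), measured at 1.545 rad. The gripper is clear and the bystanders look untouched, so I'm handing in.

```bash
python3 -c "
from cell import bot
print(bot.finish_job())"
```

```text
the job is handed in; nothing more can be done
None
```

I handed the job in at about 31.5 s: the brush went into its slot within 3 mm of centre, the lid measured level and shut, and the catch measured 1.54 rad; the hand-in returned no verdict.

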